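Prime the hand pump of a sample filtration line

ROBOT

A 6-joint arm with a two-finger parallel gripper is mounted at the origin on the work surface. World frame = base frame: x ahead of the robot, y to its left, z up, the work surface at z = 0. Lengths are in m, angles in rad, forces in N, time in s.
With the tool pointing down it reaches from about 0.375 to 0.75 m from the base axis. Payload 9 kg.
Tool frame: the origin (TCP) lies at the very end of the fingers, on their centre line; the grasp point (between the pads) lies ctrl.grasp_offset behind it (ctrl.grasp_offset is the distance from the TCP to the grasp point, in m); y points along the fingers, x is the direction in which the jaws open and shut, and the axes are right-handed (so a half turn about y gives the same grasp; the last joint's range is limited). The gripper opens to 85 mm and grips with 20 to 120 N. Pads are 22 mm wide; open, the fingers measure 114 mm over their backs; the gripper's body (76 mm by 85 mm) begins 54 mm behind the grasp point. The pads swing forward as they close: fully open they stand 13 mm farther back than shut.
Start: joints at [-1.522, 0.104, 0.097, 1.564, 0, 1.353], TCP at [0.158, -0.579, 0.231] pointing down, gripper open.
Joint ranges: [-2.99, 2.99], [-0.84, 1.86], [-1.1, 1.16], [-1.84, 2.11], [-1.51, 1.56], [-3.14, 3.14]. Speed limits (rad/s): [2.22, 2.22, 2.57, 3.14, 3.14, 3.14].

INTERFACE

Orientations are given as a rotation vector (axis times angle).
In Python, from station import ctrl gives the robot as it stands.
- The arm moves only by the tool arm_command, never from a script. Its argument "increments" is a list that holds one entry, the list of rows, each a list of 4 numbers: the shift along the tool's x, y, z in mm, then the turn about the tool's y in units of 5 degrees (1.0 is 5 degrees). A call has 1 to 5 rows; each row shifts and turns the pose as measured when the row begins, along the tool's axes as they then stand; what a row does not reach is not made up. A row lasts 1/8 s, in which the tool goes at most 62.5 mm and 10.7 degrees, less where a joint would pass 70% of its speed; a pose out of reach is approached as far as the arm can. A call is refused whole if a number of a shift passes 62.5 or a number of a turn 1, either way. A call with a gripper value outside its range is refused whole. "jaw" is the closure, from 0 (fully open) to 1 (shut), set as the call begins (left out, the last holds). The fingers move at their own pace and stop on an object; "newtons" is the grip in N (left out, the last holds). Time passes only in rows, so rows that do not move let the fingers close. It gives the time, the measured TCP pose, the force and the opening at its end, in the units of the state.
- ctrl.get_obs(): the state, without advancing time (a new reading comes with each control period).
- ctrl.snapshot(name): name is "scene" or "top"; returns the picture (384x512x3 uint8, red, green, blue); there is no depth.
- ctrl.get_calibration(name): a dict with "K" (3x3 intrinsics, pixels), "distortion" ([k1, k2, p1, p2, k3] as OpenCV has them; the pictures are not rectified), "R" (3x3) and "t" (3): a world point X has camera coordinates R X + t. Camera axes: x right, y down, z forward; pixel columns grow to the right and rows downward; lengths in m; the calibration is good to about 2 mm. A picture is of the moment at which its call begins. get_calibration takes no time and is no camera call.
- ctrl.sign_off(): hands the job in, once; it reports no verdict.
The state is a dict: "time": time; "qpos": joint angles; "qvel": joint speeds; "effort": joint torques, N m; "tool_pos": TCP position; "eef_rot": TCP orientation; "ft_force": force on the tool from outside, world axes, zero at the start; "moment": the same for the moment, N m; "gripper_width": opening from 0.0 (shut) to 1.0 (fully open).
Only numpy, scipy, OpenCV 4.12 (cv2) and the standard library are available. Lean on these libraries where they do the work, as an engineer would, in place of code of your own. Each camera call takes 0.05 s, during which the arm holds its last target.

TASK

Prime the hand pump: with the fingertips, push its black plunger knob all the way down and let it spring all the way back up, again and again, until the thin steel indicator pin on the other barrel has popped fully out, its black foot ring standing clear of the collar. Only push the knob: do not touch the pin, do not lift, tip or shove the pump along the bench, and leave the bottle, filter and tube rack where they stand. Finish with the knob fully up.

Things in the scene. Friction and masses are not known exactly. Their poses are not given: they have to be found in the camera images.
- pump: loose hand pump, about 3 kg: dark steel base plate 110 (x) by 190 (y) by 12 mm with two upright aluminium barrels, tops at 112 mm: the thick ribbed one (68 mm across) at y = -45 mm carries the plunger, the thin one (38 mm) at y = +45 mm the indicator pin. Origin: centre of its underside, z up. Its yaw varies by about 70 degrees either way
- plunger_top (a point): centre of the flat top of the round black plunger knob (52 mm across, flat part 40 mm); 160 mm above the bench when the knob is up; it moves with the knob, and its x and y axes are the pump's
- plunger (a joint): how far the plunger is pressed straight down, in m: 0 = fully up, 0.020 = fully down (hard stop). A spring pushes it back up (5 N at the top, 9 N at the bottom); a full push takes about 8 to 15 N. For a stroke to count it must go down at least 16 mm and come back up to within 2 mm
- pin (a joint): how far the indicator pin is out, in m: 0 = in, 0.048 = fully out (stop). Starts at 0 to 0.020, rises on the later part of each push (about 8 mm a stroke; the first may give from almost nothing to 20 mm) and stays when the knob comes back up. Three to six full strokes bring it fully out; more do no harm
- pin_tip (a point): centre of the top of the steel indicator pin, 10 mm thick; 118 mm above the bench plus the value of joint pin. A black ring 8 mm high round the pin's foot comes fully into sight above the collar when the pin is fully out
- bottle: bystander: clear capped sample bottle, 64 mm across, 150 mm high, about 155 to 195 mm from the pump's centre on its pin end; origin at the centre of its underside
- filter: bystander: white round in-line filter housing 72 mm across with a spout on top, 48 mm high in all, beyond the pump's plunger end; origin at the centre of its underside
- rack: bystander: white tube rack 55 by 130 mm with grey-capped tubes, 82 mm high, 130 to 160 mm off on the pump's +x side; origin at the centre of its underside
There are look-alikes about, which are no part of the job. What is shaped like the pump but green is not meant.

How it is judged:
By the outcome, as a careful person would: the job done as asked, in the order asked, and still so for the second after the job is handed in, with the robot touching nothing.
It also fails if it takes over 51 s, if anything falls off the work surface, if the arm or the gripper's body presses on something with over 40 N, if the wrist force passes 120 N, or if a joint passes its speed limit or range.

## Working session

There is one attempt and no reset: what is moved stays moved. The work goes in short steps, Python scripts to look and compute and a tool call to move; the robot and the scene stay as the last step left them, time stands still between calls to the robot, and variables do not carry over. Pictures are saved under pics/ and viewed, and the job is handed in when it is done.

Besides the shell and the picture viewer there is one more tool, called after "Emit:" by a JSON object that holds its "op" and its "data". arm_command: Moves the arm, as the interface text tells. Its arguments: {"type":"object","properties":{"increments":{"type":"array","items":{"type":"array","items":{"type":"array","items":{"type":"number"}}}},"jaw":{"type":"number"},"newtons":{"type":"number"}},"required":["increments"]}

```bash
mkdir -p pics; cat > h.py <<'E'
import numpy as np, cv2
from station import ctrl
def snap(n,f):
    im=ctrl.snapshot(n); cv2.imwrite(f'pics/{f}.png',cv2.cvtColor(im,cv2.COLOR_RGB2BGR)); return im
def ray(n,uv):
    c=ctrl.get_calibration(n); K,D,R,t=[np.array(c[k],float) for k in("K","distortion","R","t")]
    p=cv2.undistortPoints(np.array([[uv]],float),K,D)[0,0]
    d=R.T@np.array([p[0],p[1],1]); return -R.T@t, d/np.linalg.norm(d)
def plane(n,uv,z):
    o,d=ray(n,uv); return o+d*(z-o[2])/d[2]
def tri(a,b):
    o1,d1=ray(*a);o2,d2=ray(*b)
    A=np.stack([d1,-d2],1); s=np.linalg.lstsq(A,o2-o1,rcond=None)[0]
    p,q=o1+s[0]*d1,o2+s[1]*d2
    return (p+q)/2,np.linalg.norm(p-q)
def proj(n,X):
    c=ctrl.get_calibration(n); K,D,R,t=[np.array(c[k],float) for k in("K","distortion","R","t")]
    return cv2.projectPoints(np.array([X],float),cv2.Rodrigues(R)[0],t,K,D)[0][0,0]
E
python3 - <<'E'
from h import *
for n in("scene","top"):
    snap(n,n+'0'); print(ray(n,(256,192)))
print(ctrl.get_obs(), ctrl.grasp_offset)
E
```

```text
(array([1.23316398, 0.49088937, 0.83087897]), array([-0.61320989, -0.44807866, -0.65053758]))
(array([ 0.50051113, -0.03464085,  1.22455392]), array([ 0.0553145 ,  0.0127831 , -0.99838715]))
{'time': 0.1, 'qpos': array([-1.52170123e+00,  1.04612783e-01,  9.65889786e-02,  1.56391533e+00,
       -2.75352935e-05,  1.35309924e+00]), 'qvel': array([-0.00036616,  0.0002601 ,  0.00262783, -0.0001029 ,  0.00041122,
        0.0013402 ]), 'effort': array([ 5.96439684e-03, -5.58202171e+01,  5.04724896e+01,  1.27545639e-02,
       -3.06137417e-04, -7.16645474e-06]), 'tool_pos': array([ 0.15817121, -0.57847694,  0.23063887]), 'eef_rot': array([-1.32278957,  1.01095053, -1.00968807]), 'ft_force': array([ 0.68855346,  0.04759184, -0.11750409]), 'moment': array([ 0.03166656, -0.01670259, -0.06676624]), 'gripper_width': 1.002418220182879} 0.0187
```

View pics/scene0.png

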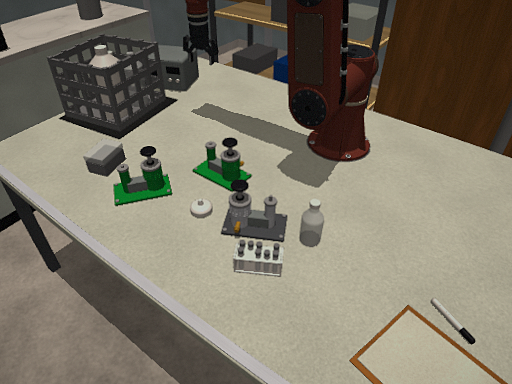

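View pics/top0.png

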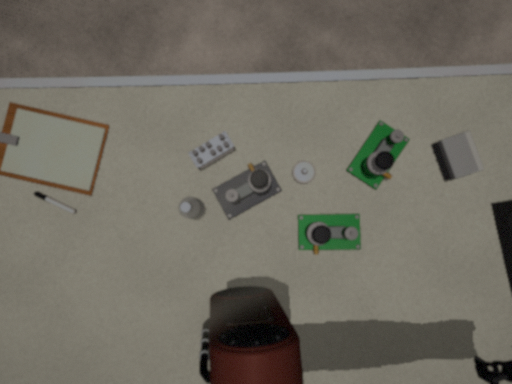

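The scene view shows the grey pump with its knob at about (239,186) and its pin at (270,200). In the top view the knob is at about (261,180) and the pin barrel at (232,196). The two green look-alikes are elsewhere. I'll zoom in for accuracy.

```bash
python3 - <<'E'
import cv2,numpy as np
a=cv2.imread('pics/scene0.png')[165:285,190:340];b=cv2.imread('pics/top0.png')[120:230,170:320]
cv2.imwrite('pics/z1.png',cv2.resize(a,None,fx=5,fy=5,interpolation=cv2.INTER_CUBIC))
cv2.imwrite('pics/z2.png',cv2.resize(cv2.convertScaleAbs(b,alpha=1.5),None,fx=5,fy=5,interpolation=cv2.INTER_CUBIC))
E
```

```text
(no output)
```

View pics/z1.png

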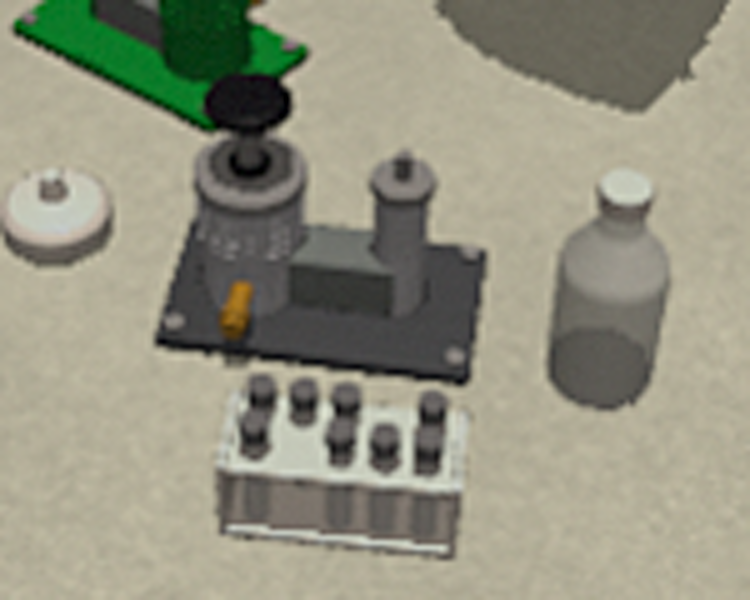

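View pics/z2.png

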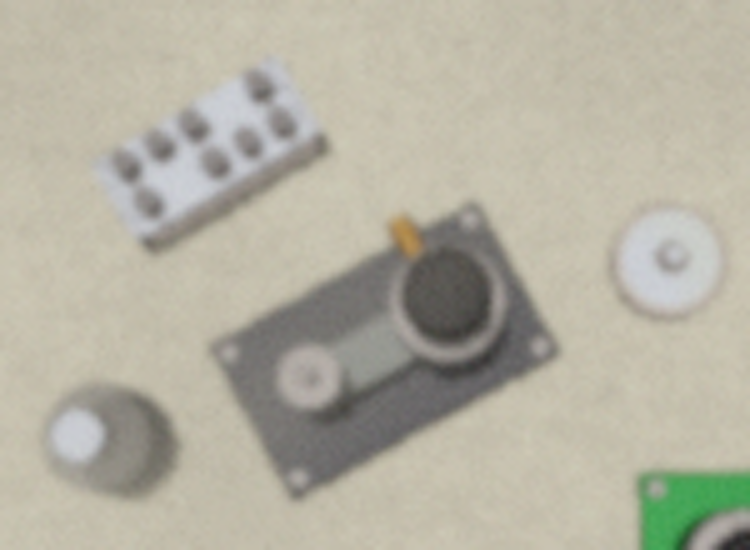

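Zoomed, the knob disc is at about (248,101) in the scene crop, i.e. pixel (239,185), and at about (448,296) in the top crop, i.e. (259,179). Next I'll mask it and triangulate.

```bash
python3 - <<'E'
from h import *
s=cv2.imread('pics/scene0.png').max(2); t=cv2.imread('pics/top0.png').max(2)
def blob(g,x0,y0,x1,y1,th):
    m=(g[y0:y1,x0:x1]<th).astype(np.uint8)
    n,l,st,c=cv2.connectedComponentsWithStats(m)
    i=1+np.argmax(st[1:,4]); print(st[i],c[i]+[x0,y0]); 
    e=cv2.fitEllipse(max(cv2.findContours((l==i).astype(np.uint8),0,1)[0],key=len)); print(e); return np.array(e[0])+[x0,y0]
ks=blob(s,228,175,252,192,45)
kt=blob(t,245,165,275,192,60)
X,e=tri(("scene",tuple(ks)),("top",tuple(kt))); print("knob",X,e)
print(plane("scene",ks,.16),plane("top",kt,.16))
# pin tip
ps=(190+(404.5/5)-.5,165+156/5-.5); pt=(170+310/5-.5,120+376/5-.5)
print("pin",tri(("scene",ps),("top",pt)))
# base corners top z=.012
for c in [(475,203),(557,350),(297,497),(212,348)]:
    print(plane("top",(170+c[0]/5-.4,120+c[1]/5-.4),.012))
for n,c in dict(bottle=(110,440),filt=(668,262),rack=(212,150)).items(): print(n,plane("top",(170+c[0]/5-.4,120+c[1]/5-.4),.04))
E
```

```text
[  3   4  17  13 168] [238.97619048 185.1547619 ]
((10.976248741149902, 10.187897682189941), (11.690370559692383, 16.388072967529297), 88.32586669921875)
[  7   5  16  18 175] [260.08 179.8 ]
((14.577527046203613, 14.38009262084961), (14.681984901428223, 16.304134368896484), 167.7965850830078)
knob [ 0.59567643 -0.03289396  0.14993706] 0.0036360115721200898
[ 0.606093   -0.02664907  0.16      ] [ 0.59369119 -0.03147686  0.16      ]
pin (array([0.55573873, 0.04780875, 0.12523801]), np.float64(0.0014475044229418546))
[ 0.66612346 -0.04793963  0.012     ]
[ 0.5734393 -0.096593   0.012    ]
[0.48608096 0.06595717 0.012     ]
[0.57937157 0.11719749 0.012     ]
bottle [0.52317756 0.17617602 0.04      ]
filt [ 0.62361133 -0.16351253  0.04      ]
rack [0.69848228 0.11190503 0.04      ]
```

```bash
cat >> h.py <<'E'
from scipy.spatial.transform import Rotation as Ro
T=np.array([.596,-.0315])
def go(z=None,T=T):
    o=ctrl.get_obs(); R=Ro.from_rotvec(o["eef_rot"]).as_matrix(); p=o["tool_pos"]
    d=np.array([*T,p[2] if z is None else z])-p
    print("t",round(o["time"],2),"tcp",p.round(4),"F",o["ft_force"].round(1),"gw",round(o["gripper_width"],2),"tool mm",(R.T@d*1000).round(1)); return R
E
python3 -c "
from h import *
print(go(.2).round(3))"
```

```text
t 0.1 tcp [ 0.1582 -0.5785  0.2306] F [ 0.7  0.  -0.1] gw 1.0 tool mm [-412.2   31.2  566.5]
[[ 0.264 -0.     0.965]
 [-0.965  0.001  0.264]
 [-0.001 -1.     0.   ]]
```

Emit:
{"op": "arm_command", "data": {"increments": [[[-20,0,27,0],[-34,0,47,0],[-34,0,47,0],[-34,0,47,0],[-34,0,47,0]]], "jaw": 1, "newtons": 40}}

```text
time: 0.72
tool_pos: [0.3262, -0.3673, 0.2279]
eef_rot: [-1.318, 1.018, -1.012]
ft_force: [1.2, -0.1, 0.9]
gripper_width: -0.003
```

```bash
python3 -c "
from h import *
go(.2)"
```

```text
t 0.72 tcp [ 0.3262 -0.3673  0.2279] F [ 1.2 -0.1  0.9] gw -0.0 tool mm [-255.    29.4  347. ]
```

Emit:
{"op": "arm_command", "data": {"increments": [[[-34,0,46,0],[-34,0,46,0],[-34,0,46,0],[-34,0,46,0],[-34,0,46,0]]]}}

```text
time: 1.35
tool_pos: [0.5091, -0.1351, 0.2279]
eef_rot: [-1.317, 1.019, -1.013]
ft_force: [0.7, -1.3, 0.3]
gripper_width: -0.003
```

```bash
python3 -c "
from h import *
go(.2)"
```

```text
t 1.35 tcp [ 0.5091 -0.1351  0.2279] F [ 0.7 -1.3  0.3] gw -0.0 tool mm [-77.7  28.3 110.6]
```

Emit:
{"op": "arm_command", "data": {"increments": [[[-32,5,46,0],[-25,10,35,0],[-14,8,19,0],[0,0,0,0]]]}}

```text
time: 1.85
tool_pos: [0.5904, -0.0331, 0.2027]
eef_rot: [-1.32, 1.016, -1.007]
ft_force: [-1.2, -0.1, 0.6]
gripper_width: 0.003
```

```bash
python3 -c "
from h import *
go(.165)
for n in('scene','top'):
  im=snap(n,n+'1')
a=cv2.imread('pics/scene1.png')[135:235,190:320];b=cv2.imread('pics/top1.png')[120:230,170:320]
cv2.imwrite('pics/z3.png',np.hstack([cv2.resize(a,(400,400),interpolation=2),cv2.resize(b,(400,400),interpolation=2)]))
"
```

```text
t 1.85 tcp [ 0.5904 -0.0331  0.2027] F [-1.2 -0.1  0.6] gw 0.0 tool mm [ 0.2 37.7  5.9]
```

View pics/z3.png

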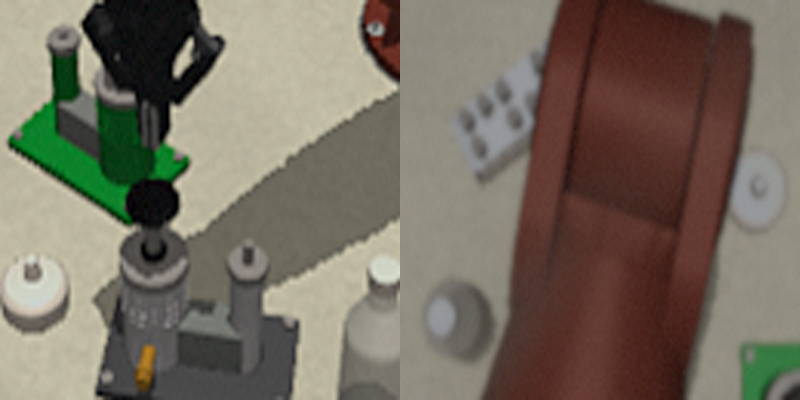

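The fingertips are directly above the black knob in the scene view, crop column about 150 for both. The arm hides the pump in the top view, so the scene view is what I have from here. I'll descend to just above contact.

Emit:
{"op": "arm_command", "data": {"increments": [[[0,15,6,0],[0,15,0,0],[0,5,0,0],[0,2,0,0]]]}}

```text
time: 2.45
tool_pos: [0.5952, -0.0353, 0.1643]
eef_rot: [-1.318, 1.019, -1.012]
ft_force: [0.5, 0.4, -0.5]
gripper_width: -0.001
```

```bash
python3 -c "
from h import *
go(.14)"
```

```text
t 2.45 tcp [ 0.5952 -0.0353  0.1643] F [ 0.5  0.4 -0.5] gw -0.0 tool mm [-3.3 24.3  1.8]
```

Emit:
{"op": "arm_command", "data": {"increments": [[[-3,6,2,0],[0,6,0,0],[0,6,0,0]]]}}

```text
time: 2.82
tool_pos: [0.5968, -0.0322, 0.1488]
eef_rot: [-1.318, 1.017, -1.015]
ft_force: [-6.5, 1.0, 11.4]
gripper_width: 0.001
```

Emit:
{"op": "arm_command", "data": {"increments": [[[0,4,0,0],[0,4,0,0]]]}}

```text
time: 3.08
tool_pos: [0.5968, -0.0323, 0.1435]
eef_rot: [-1.319, 1.015, -1.017]
ft_force: [-6.2, -0.1, 12.0]
gripper_width: -0.001
```

Emit:
{"op": "arm_command", "data": {"increments": [[[0,3,0,0],[0,3,0,0]]]}}

```text
time: 3.32
tool_pos: [0.5968, -0.0323, 0.1406]
eef_rot: [-1.319, 1.013, -1.018]
ft_force: [-6.9, 0.2, 12.6]
gripper_width: 0.002
```

```bash
python3 -c "
from h import *
go(.16)
snap('scene','s2')
a=cv2.imread('pics/s2.png')[135:235,190:320]
cv2.imwrite('pics/z4.png',cv2.resize(a,(650,500),interpolation=2))
"
```

```text
t 3.33 tcp [ 0.5968 -0.0323  0.1406] F [-6.9  0.2 12.6] gw 0.0 tool mm [ -0.9 -19.4  -0.5]
```

View pics/z4.png

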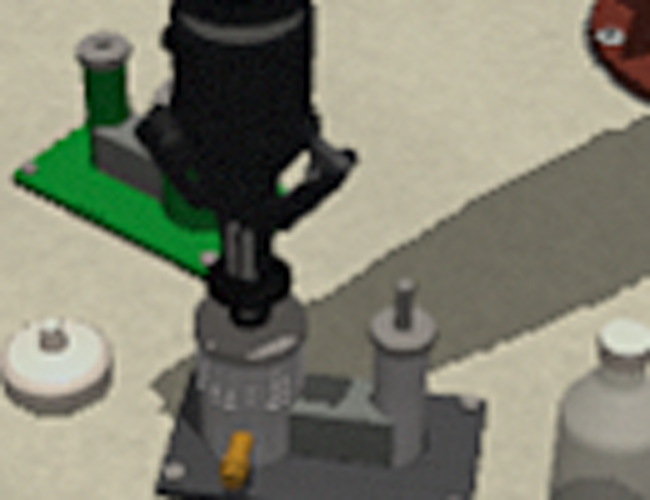

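The fingertips are on the knob, it is pressed nearly all the way, the pin has risen and the base hasn't moved in the image. I'll push until the hard stop shows in the force, then release.

Emit:
{"op": "arm_command", "data": {"increments": [[[0,3,0,0]]]}}

```text
time: 3.5
tool_pos: [0.5969, -0.0323, 0.1399]
eef_rot: [-1.319, 1.011, -1.02]
ft_force: [-11.8, 1.4, 25.0]
gripper_width: -0.0
```

Emit:
{"op": "arm_command", "data": {"increments": [[[0,-15,0,0],[0,-12,0,0],[0,-2,0,0]]]}}

```text
time: 3.88
tool_pos: [0.5974, -0.032, 0.1712]
eef_rot: [-1.319, 1.009, -1.021]
ft_force: [0.5, -0.8, -0.9]
gripper_width: 0.0
```

```bash
python3 -c "
from h import *
go(.14)
snap('scene','s3')
a=cv2.imread('pics/s3.png')[135:235,190:320]
cv2.imwrite('pics/z5.png',cv2.resize(a,(650,500),interpolation=2))
"
```

```text
t 3.88 tcp [ 0.5974 -0.032   0.1712] F [ 0.5 -0.8 -0.9] gw 0.0 tool mm [-1.  31.2 -1.4]
```

View pics/z5.png

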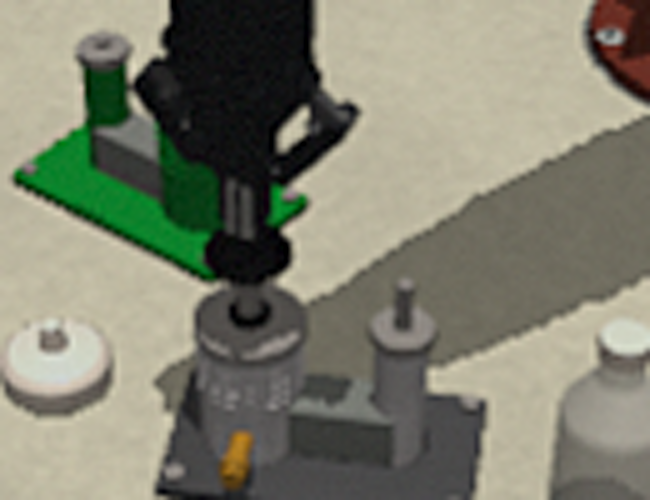

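The knob is back up and the pin has stayed raised. The hard stop is at TCP z = 0.140. Second stroke:

Emit:
{"op": "arm_command", "data": {"increments": [[[0,9,0,0],[0,7,0,0],[0,7,0,0],[0,6,0,0],[0,4,0,0]]]}}

```text
time: 4.55
tool_pos: [0.598, -0.0321, 0.1397]
eef_rot: [-1.318, 1.006, -1.023]
ft_force: [-17.9, 2.9, 48.9]
gripper_width: -0.001
```

Emit:
{"op": "arm_command", "data": {"increments": [[[0,-15,0,0],[0,-13,0,0],[0,-2,0,0]]]}}

```text
time: 4.92
tool_pos: [0.5972, -0.0318, 0.1691]
eef_rot: [-1.319, 1.007, -1.022]
ft_force: [0.3, -0.4, -1.1]
gripper_width: -0.002
```

```bash
python3 -c "
from h import *
print(go(.14).round(3))"
```

```text
t 4.92 tcp [ 0.5972 -0.0318  0.1691] F [ 0.3 -0.4 -1.1] gw -0.0 tool mm [-0.7 29.1 -1.3]
[[ 0.258  0.009  0.966]
 [-0.966 -0.004  0.258]
 [ 0.006 -1.     0.008]]
```

Emit:
{"op": "arm_command", "data": {"increments": [[[0,7,-2,0],[0,6,0,0],[0,6,0,0],[0,6,-1,0],[0,3,-1,0]]]}}

```text
time: 5.55
tool_pos: [0.5951, -0.0325, 0.1399]
eef_rot: [-1.315, 1.004, -1.024]
ft_force: [-2.5, 4.7, 27.0]
gripper_width: -0.001
```

Bottom reached at z = 0.140 with 27 N and little sideways force. Release.

Emit:
{"op": "arm_command", "data": {"increments": [[[0,-15,0,0],[0,-13,0,0],[0,-2,0,0]]]}}

```text
time: 5.92
tool_pos: [0.5943, -0.0322, 0.1684]
eef_rot: [-1.315, 1.004, -1.023]
ft_force: [0.3, 0.5, -0.6]
gripper_width: -0.001
```

```bash
python3 -c "
from h import *
go(.14)
snap('scene','s4')
a=cv2.imread('pics/s4.png')[135:235,190:320]
cv2.imwrite('pics/z6.png',cv2.resize(a,(650,500),interpolation=2))
"
```

```text
t 5.92 tcp [ 0.5943 -0.0322  0.1684] F [ 0.3  0.5 -0.6] gw -0.0 tool mm [-0.4 28.4  1.5]
```

View pics/z6.png

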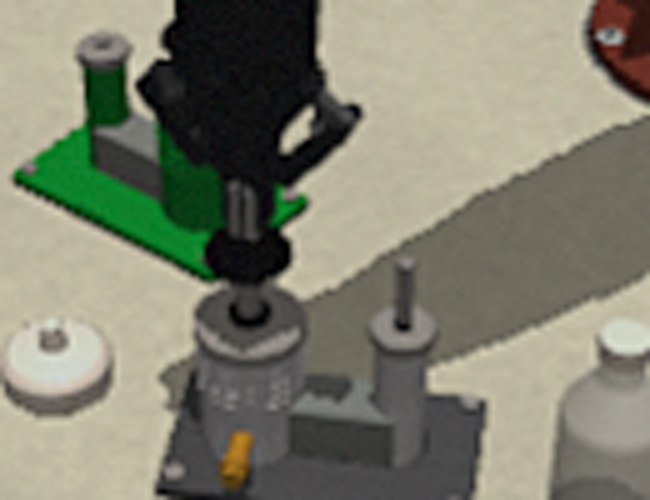

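The pin tip is now at crop (404,261), up from (404,283). A sliver of the dark foot may be showing. Fourth stroke:

Emit:
{"op": "arm_command", "data": {"increments": [[[0,7,1,0],[0,6,0,0],[0,6,0,0],[0,6,0,0],[0,3,0,0]]]}}

```text
time: 6.6
tool_pos: [0.5953, -0.032, 0.1399]
eef_rot: [-1.315, 1.004, -1.024]
ft_force: [-11.0, 1.8, 33.0]
gripper_width: 0.006
```

Emit:
{"op": "arm_command", "data": {"increments": [[[0,-15,0,0],[0,-13,0,0],[0,-2,0,0]]]}}

```text
time: 6.98
tool_pos: [0.5947, -0.0318, 0.169]
eef_rot: [-1.316, 1.005, -1.023]
ft_force: [-0.0, 0.2, -0.8]
gripper_width: 0.0
```

```bash
python3 -c "
from h import *
go(.14)"
```

```text
t 6.97 tcp [ 0.5947 -0.0318  0.169 ] F [-0.   0.2 -0.8] gw 0.0 tool mm [-0.1 29.   1.1]
```

Fifth stroke.

Emit:
{"op": "arm_command", "data": {"increments": [[[0,7,0,0],[0,6,0,0],[0,6,0,0],[0,6,-1,0],[0,3,0,0]]]}}

```text
time: 7.6
tool_pos: [0.5948, -0.0318, 0.1401]
eef_rot: [-1.314, 1.002, -1.024]
ft_force: [-5.9, 0.4, 15.8]
gripper_width: 0.001
```

Emit:
{"op": "arm_command", "data": {"increments": [[[0,-15,0,0],[0,-13,0,0],[0,-2,0,0]]]}}

```text
time: 7.98
tool_pos: [0.5941, -0.0316, 0.1689]
eef_rot: [-1.314, 1.003, -1.023]
ft_force: [-0.5, -0.6, -0.6]
gripper_width: -0.004
```

```bash
python3 -c "
from h import *
go(.14)
snap('scene','s5')
a=cv2.imread('pics/s5.png')[135:235,190:320]
cv2.imwrite('pics/z7.png',cv2.resize(a,(650,500),interpolation=2))
"
```

```text
t 7.97 tcp [ 0.5941 -0.0316  0.1689] F [-0.5 -0.6 -0.6] gw -0.0 tool mm [ 0.2 28.9  1.5]
```

View pics/z7.png

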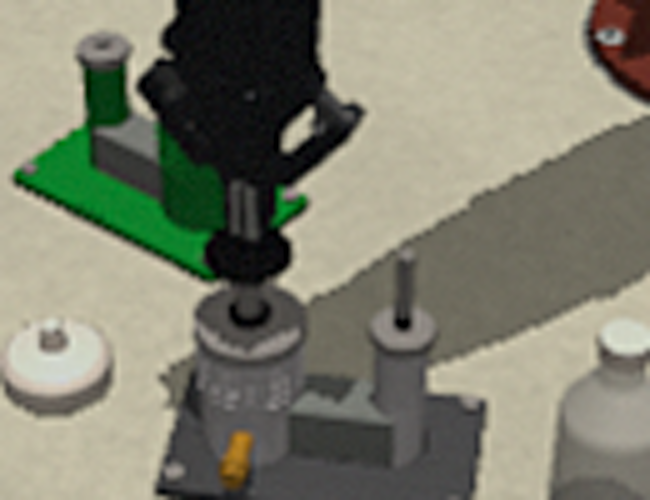

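The tip is now at crop (405,250) and the black foot ring shows at (404,322). I'll compare that with the projected fully-out position and do more strokes to be sure.

Emit:
{"op": "arm_command", "data": {"increments": [[[0,7,0,0],[0,6,1,0],[0,6,0,0],[0,6,-1,0],[0,3,0,0]]]}}

```text
time: 8.65
tool_pos: [0.5941, -0.0315, 0.1399]
eef_rot: [-1.315, 1.003, -1.024]
ft_force: [-8.5, 1.5, 31.0]
gripper_width: 0.002
```

Emit:
{"op": "arm_command", "data": {"increments": [[[0,-15,0,0],[0,-13,0,0],[0,-2,0,0]]]}}

```text
time: 9.02
tool_pos: [0.5936, -0.0314, 0.1692]
eef_rot: [-1.315, 1.003, -1.023]
ft_force: [0.9, -0.2, -1.2]
gripper_width: -0.002
```

```bash
python3 -c "
from h import *
go(.14)
snap('scene','s6')
a=cv2.imread('pics/s6.png')[135:235,190:320]
b=cv2.imread('pics/s5.png')[135:235,190:320]
f=lambda i:cv2.resize(i[40:75,65:95],(390,455),interpolation=2)
cv2.imwrite('pics/z8.png',np.hstack([f(b),f(a)]))
for z in(.112,.125,.150,.158,.166): print(z,proj('scene',[.555,.0495,z]),(proj('scene',[.555,.0495,z])-[255,175])*13)
"
```

```text
t 9.03 tcp [ 0.5936 -0.0314  0.1692] F [ 0.9 -0.2 -1.2] gw -0.0 tool mm [ 0.6 29.2  1.9]
0.112 [271.12307563 199.26795897] [209.59998319 315.48346667]
0.125 [271.28572438 195.86362085] [211.71441694 271.22707099]
0.15 [271.60506052 189.16289766] [215.86578678 184.11766962]
0.158 [271.70910698 186.97481615] [217.21839077 155.67260997]
0.166 [271.8140717  184.76499726] [218.58293208 126.94496434]
```

View pics/z8.png

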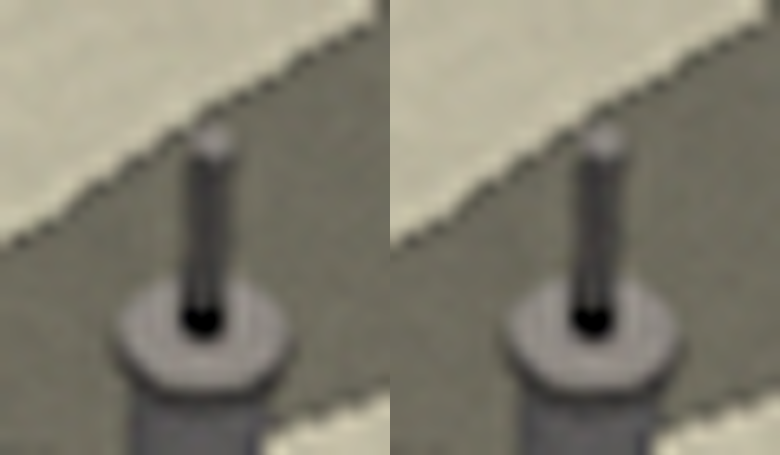

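The tip and ring look the same after stroke 6 as after stroke 5: tip at about row 137 (projection for fully out is about 127 plus half-pixel offsets), black ring at row 318 on the collar. So the pin is at its stop. I'll retreat upward and to the side, clear of the pin, then check both views.

Emit:
{"op": "arm_command", "data": {"increments": [[[0,-40,0,0],[0,-30,0,0],[25,-10,-35,0],[34,0,-46,0],[34,0,-46,0]]]}}

```text
time: 9.7
tool_pos: [0.4909, -0.1538, 0.2427]
eef_rot: [-1.321, 1.007, -1.011]
ft_force: [0.4, -0.7, 0.6]
gripper_width: 0.003
```

Emit:
{"op": "arm_command", "data": {"increments": [[[34,0,-46,0],[34,0,-46,0],[30,0,-40,0],[10,0,-10,0],[0,0,0,0]]]}}

```text
time: 10.32
tool_pos: [0.3758, -0.3001, 0.2359]
eef_rot: [-1.317, 1.016, -1.008]
ft_force: [0.9, 0.2, 1.0]
gripper_width: 0.002
```

```bash
python3 -c "
from h import *
go()
for n in('scene','top'): snap(n,n+'9')
r=lambda i:cv2.resize(i,(400,300),interpolation=2)
a,b=[cv2.imread(f'pics/scene{k}.png')[165:277,190:340] for k in(0,9)]
c,d=[cv2.convertScaleAbs(cv2.imread(f'pics/top{k}.png')[120:232,170:320],alpha=1.4) for k in(0,9)]
cv2.imwrite('pics/z9.png',np.vstack([np.hstack([r(a),r(b)]),np.hstack([r(c),r(d)])]))
"
```

```text
t 10.32 tcp [ 0.3758 -0.3001  0.2359] F [0.9 0.2 1. ] gw 0.0 tool mm [-202.     1.7  282.6]
```

View pics/z9.png

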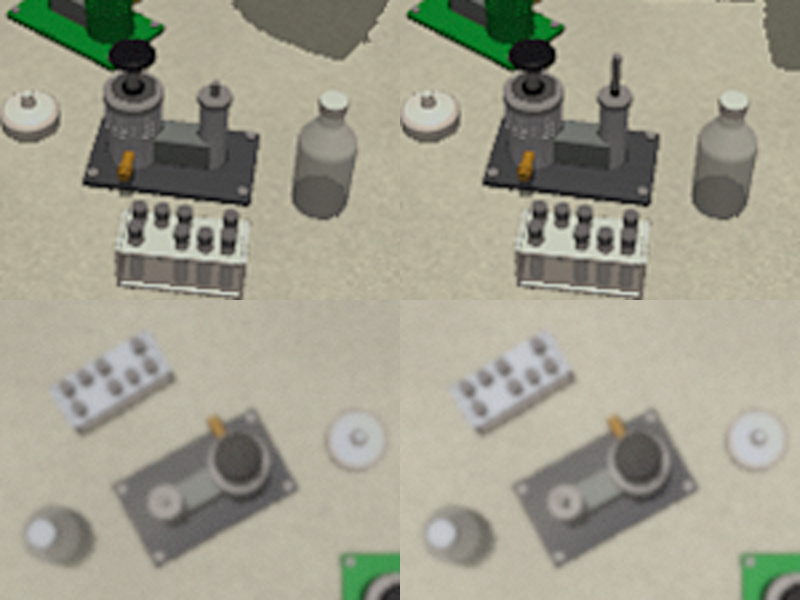

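Before (left) and after (right): the knob is fully up, the pin is fully out with its dark ring clear of the collar, and the pump, bottle, filter and rack haven't moved in either view. The pin tip at scene pixel (270.9, 185.1) corresponds to z of about 0.165, against 0.166 for fully out. Handing in.

```bash
python3 -c "
from station import ctrl
print(ctrl.sign_off())"
```

```text
the job is handed in; nothing more can be done
None
```

The pump is primed: I pushed the grey pump's knob with closed fingertips for six full strokes, and the indicator pin is fully out. I then drew the arm well clear and handed in at about 10.4 s. `sign_off` gives no verdict.

- **Strokes:** each one went to the hard stop at TCP z of about 0.140 (20 mm down). I then lifted to about 0.169, above the knob's fully-up height of 0.160.
- **Pin:** it looked the same after stroke 6 as after stroke 5, so it is at its stop. Its tip reads about 0.165 m high against 0.166 expected, with the black foot ring visible above the collar. This height comes from the scene camera only, using the pin position found earlier; I did not repeat the two-view measurement.
- **End state:** the knob is fully up. Compared by eye in both views before and after, the pump, bottle, filter and rack have not moved.
- **Push force:** stroke 2 reached 49 N down and 18 N sideways on the knob, more than I intended. That force was on the fingertips, not the arm or gripper body. The strokes after it read 16–33 N.
- **Height disagreement:** the first two-view reading of the knob's top was 0.150 m against the stated 0.160. That fits its thick rim biasing the colour mask. Contact and the hard stop agreed with 0.160.

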